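# Hold trunking on the sawing board for the cut

### The job

Lift the large square (40 mm) white trunking up and off its hook on the rack, and lay it on the sawing board along the fence with one end butted against the stop block. Then, between the stop block and the saw slot so that your hand is clear of the cut, press it firmly back against the fence and down onto the board together with one diagonal push, and finish while still pressing it so, ready for a workmate to saw. Leave everything else as it is.

Things in the scene. Friction and masses are not known exactly. Their poses are not given: they have to be found in the camera images.
- trunking: Workpiece: closed white PVC cable trunking, a straight square tube 40 x 40 mm, 120 mm long, walls 3 mm, both ends open, 60 to 120 g; the largest of the three white offcuts on the rack. Origin at its middle (20 mm below its top), x along its length; any side or end may lie any way round. Hangs level with its length along the hook, which runs through the bore and carries its top wall.
- rack: Fixed steel offcut rack. Origin on the table under its middle, z up. Base 170 x 280 x 8 mm, two uprights and a cross bar (front face at x = +64 mm, top 208 mm above the table) bearing three level flat hooks at y = -100, 0, +100 mm that point to -x. Each is a bar 10 mm wide, 6 mm thick, its top face 200 mm above the table.
- hook_end (a point): End of the rack's middle hook (rack x = -83 mm), at the height of the bar's top face; axes as the rack's. On every hook the last 5 mm is turned up 10 mm above that face. The hanging 40 mm trunking must be lifted 12 to 26 mm (it has 28 mm of free bore below the bar) and then drawn straight off along the hook to -x.
- saw_board: Fixed beech sawing board (bench hook). Origin on the table under its middle; x towards the fence, y along it, z up. Bed 170 x 260 mm (x, y), top 18 mm above the table. Along its far edge stands the fence, 25 mm thick, 30 mm high above the bed, working face at x = +55 mm. The trunking is to lie along it (its length along y).
- bed: The flat bed of the sawing board (same origin and axes as the board; top 18 mm above the table).
- fence: The upright fence of the sawing board (same origin and axes as the board; working face at x = +55 mm, 30 mm high above the bed).
- fence_foot (a point): Foot of the fence's working face, on the bed, at the middle of the board's width (axes as the board's).
- saw_slot (a point): Foot of the saw slot: a 3 mm wide cut through the fence (and a dark line over the bed) at y = -40 mm of the board. This point lies on the bed at the fence's working face (axes as the board's).
- stop_block: Fixed dark hardwood block on the bed against the fence, 70 x 30 x 36 mm (x, y, height), with a small black knob on top near the fence (to 51 mm above the bed). Origin at the centre of its underside, on the bed; axes as the board's. Its working face, for the trunking's end, looks to -y, 15 mm from the origin, 70 to 100 mm from the saw slot.
- mini_trunking: Bystander: white square trunking 25 x 25 x 120 mm hanging on another hook of the rack (origin at its middle).
- conduit: Bystander: white round tube, 32 mm diameter, 120 mm long, hanging on another hook of the rack (origin at its middle).
- hacksaw: Bystander: small hacksaw lying flat in front of the sawing board, 265 x 75 x 24 mm.
- screwdriver: Bystander: screwdriver lying on the table.
- multimeter: Bystander: black hand multimeter lying on its back, 150 x 75 x 36 mm.
- lamp_board: Bystander: glass bulb in a holder on a wooden base 90 x 130 mm, 170 mm high.
- contactors: Bystander: three black contactors on a piece of mounting rail, 78 x 210 x 73 mm.
Mind the look-alikes: they are no part of the job. Leave any blue, pink or turquoise look-alike of the trunking alone.

How it is judged:
On the way:
1. the trunking has been lifted clear off its hook and is carried by the gripper (distance of trunking from where it was at the start of the episode above 0.141 m and height (world z) of trunking above 0.1 m and contact force between trunking and rack below 0.05 N and contact force between the fingers and trunking above 0.5 N), for 0.1 s.
At the end, for the whole second after the job is handed in: Still pushed by the robot (over 4 N), the trunking is pressed on the fence (over 3 N) and the bed (over 4 N) at once, at rest, flat along the fence (2.5 mm, 0.04 rad), its end within 3.5 mm of the stop block; grasp point at least 12 mm from the saw slot on the stop block's side (contact force between trunking and fence above 3 N and contact force between trunking and bed above 4 N and contact force between the fingers and trunking above 4 N and z of trunking in the frame of fence_foot between 0.017 and 0.0225 m and x of trunking in the frame of fence_foot above -0.0225 m and angle between the x axis of trunking and the y axis of saw_board, either way round below 0.04 rad and y of trunking in the frame of stop_block between -0.0785 and -0.0715 m and y of the grasp point in the frame of saw_slot above 0.012 m and linear speed of trunking below 0.01 m/s); the arm keeps its last pose, push and grip.
It fails at once if another offcut on the rack shifted by more than 25 mm (distance of any of mini_trunking, conduit from where it was at the start of the episode above 0.025 m).
It fails at once if a tool or device on the table shifted by more than 25 mm (distance of any of hacksaw, screwdriver, multimeter, lamp_board, contactors from where it was at the start of the episode above 0.025 m).
It also fails if it takes over 67 s, if anything falls off the work surface, if the arm or the gripper's body presses on something with over 40 N, if the wrist force passes 120 N, or if a joint passes its speed limit or range.

### The arm

A 6-joint arm with a two-finger parallel gripper is mounted at the origin on the work surface. World frame = base frame: x ahead of the robot, y to its left, z up, the work surface at z = 0. Lengths are in m, angles in rad, forces in N, time in s.
With the tool pointing down it reaches from about 0.3 to 0.775 m from the base axis. Payload 14.6 kg.
Tool frame: the origin (TCP) lies at the very end of the fingers, on their centre line; the grasp point (between the pads) lies 19 mm behind it; x points along the fingers, y is the direction in which the jaws open and shut, and the axes are right-handed (so a half turn about x gives the same grasp; the last joint's range is limited). The gripper opens to 94 mm and grips with 3 to 60 N. Pads are 16 mm wide; open, the fingers measure 119 mm over their backs; the gripper's body (75 mm by 177 mm) begins 78 mm behind the grasp point.
Start: joints at [-0.067, 0.3, 1.521, -0, 1.321, -0.067], TCP at [0.55, -0, 0.205] pointing down, gripper open.
Joint ranges: [-3.03, 3.03], [-0.79, 2.21], [0.23, 2.52], [-1.04, 4.18], [0, 3.07], [-2.55, 2.55]. Speed limits (rad/s): [2.22, 2.22, 2.57, 3.14, 3.14, 3.14].

### API

Orientations are given as [roll, pitch, yaw] about the fixed x, y, z axes, in that order (R = Rz(yaw) Ry(pitch) Rx(roll)).
In Python, from station import ctrl, viewer, hand_in gives the robot as it stands. The module is installed in compiled form; this text tells all that it offers.
- The arm moves only by the tool play_rows, never from a script. Its argument "deltas" is a list that holds one entry, the list of rows, each a list of 7 numbers: the shift along the tool's x, y, z in mm, then the turn, a rotation vector about the tool's x, y, z in rad, then the finger opening in mm, from 0 to 94. In form: [[[dx, dy, dz, ax, ay, az, gripper], ...]]. A call has 1 to 10 rows; each row shifts and turns the commanded pose from where the row before left it, along the tool's axes as they then stand; what a row does not reach is not made up. A row lasts 1/10 s, in which the tool goes at most 50 mm and 8.59 degrees, less where a joint would pass 70% of its speed; a pose out of reach is approached as far as the arm can. A call with a gripper value outside its range is refused whole. The fingers move at their own pace and stop on an object; "grip_force" is the grip in N (left out, the last holds). Time passes only in rows, so rows that do not move let the fingers close. It gives the time, the measured TCP pose, the force and the opening at its end, in the units of the state.
- ctrl.get_obs(): the state, without advancing time (a new reading comes with each control period).
- viewer.camera(name): name is "scene" or "side" or "wrist"; returns a dict with "img" (384x512x3 uint8, red, green, blue), "fx", "fy", "cx", "cy" (pixels), "distortion" ([k1, k2, p1, p2, k3] as OpenCV has them; the pictures are not rectified), "rvec" (rotation vector, rad) and "tvec" (3), from world to camera coordinates, as OpenCV has them. Camera axes: x right, y down, z forward; pixel columns grow to the right and rows downward; lengths in m; the calibration is good to about 2 mm. A picture is of the moment at which its call begins. There is no depth.
- hand_in(): hands the job in, once; it reports no verdict.
The state is a dict: "time_s": time; "qpos": joint angles; "joint_vel": joint speeds; "tau": joint torques, N m; "ee_pos": TCP position; "eef_rot": TCP orientation; "force": force on the tool from outside, world axes, zero at the start; "moment": the same for the moment, N m; "grip_width": finger opening in m.
Only numpy, scipy, OpenCV 4.12 (cv2) and the standard library are available. Lean on these libraries where they do the work, as an engineer would, in place of code of your own. Each camera call takes 0.05 s, during which the arm holds its last target.

## Working session

There is one attempt and no reset: what is moved stays moved. The work goes in short steps, Python scripts to look and compute and a tool call to move; the robot and the scene stay as the last step left them, time stands still between calls to the robot, and variables do not carry over. Pictures are saved under pics/ and viewed, and the job is handed in when it is done.

Besides the shell and the picture viewer there is one more tool, called after "Emit:" as name(argument=value, ...) on one line, values as JSON. play_rows: Moves the arm, as the interface text tells. Its arguments: {"type":"object","properties":{"deltas":{"type":"array","items":{"type":"array","items":{"type":"array","items":{"type":"number"}}}},"grip_force":{"type":"number"}},"required":["deltas"]}

```bash
mkdir -p pics; cat > h.py <<'E'
import numpy as np, cv2
from station import ctrl, viewer, hand_in
from scipy.spatial.transform import Rotation as Ro
def snap(n,fn):
    c=viewer.camera(n); cv2.imwrite('pics/'+fn,c['img'][:,:,::-1]); 
    import pickle; d={k:c[k] for k in c}; pickle.dump(d,open('pics/'+fn[:-4]+'.pkl','wb')); return c
def load(fn):
    import pickle; return pickle.load(open('pics/'+fn+'.pkl','rb'))
def ray(c,px):
    K=np.array([[c['fx'],0,c['cx']],[0,c['fy'],c['cy']],[0,0,1]]);
    R=cv2.Rodrigues(np.array(c['rvec'],float))[0]; t=np.array(c['tvec'],float).ravel()
    u=cv2.undistortPoints(np.array(px,float).reshape(-1,1,2),K,np.array(c['distortion'],float)).reshape(-1,2)
    d=np.c_[u,np.ones(len(u))]@R; o=-R.T@t
    return o,d/np.linalg.norm(d,axis=1,keepdims=True)
def onz(c,px,z):
    o,d=ray(c,px); return o+d*((z-o[2])/d[:,2])[:,None]
def proj(c,P):
    K=np.array([[c['fx'],0,c['cx']],[0,c['fy'],c['cy']],[0,0,1]])
    return cv2.projectPoints(np.array(P,float).reshape(-1,1,3),np.array(c['rvec'],float),np.array(c['tvec'],float),K,np.array(c['distortion'],float))[0].reshape(-1,2)
def tri(c1,p1,c2,p2):
    o1,d1=ray(c1,p1);o2,d2=ray(c2,p2);out=[]
    for a,b in zip(d1,d2):
        A=np.c_[a,-b]; s=np.linalg.lstsq(A,o2-o1,rcond=None)[0]
        x=o1+a*s[0];y=o2+b*s[1];out.append(np.r_[(x+y)/2,np.linalg.norm(x-y)])
    return np.array(out)
E
python3 - <<'E'
from h import *
for n in ['scene','side','wrist']:
    c=snap(n,n+'0.png'); o,_=ray(c,[[0,0]]); print(n,o)
print(ctrl.get_obs())
E
```

```text
scene [1.10010621 1.09344127 0.88591315]
side [0.22188787 1.09826794 0.92083738]
wrist [0.55030853 0.0664554  0.38402306]
{'time_s': 0.15, 'qpos': array([-6.66091754e-02,  3.00340649e-01,  1.52140952e+00, -1.37397409e-05,
        1.32069994e+00, -6.65981768e-02]), 'joint_vel': array([-0.00051665, -0.00106366, -0.0031797 ,  0.0001525 ,  0.0013973 ,
       -0.00058145]), 'tau': array([-2.50185103e-04, -5.31960297e+01, -3.52822959e+01,  7.07691838e-02,
        2.35654798e-02, -3.66386917e-05]), 'ee_pos': array([5.49810861e-01, 1.02644010e-06, 2.05030465e-01]), 'eef_rot': array([-1.62187382,  1.56993877,  3.09050757]), 'force': array([-0.010775  , -0.8035516 , -0.48811468]), 'moment': array([ 0.01210055,  0.00956898, -0.00786875]), 'grip_width': 0.094036000090472}
```

View pics/scene0.png

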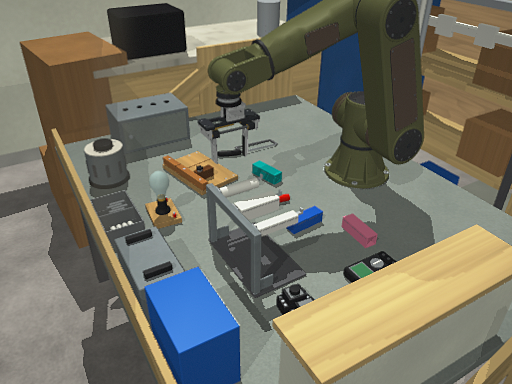

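View pics/side0.png

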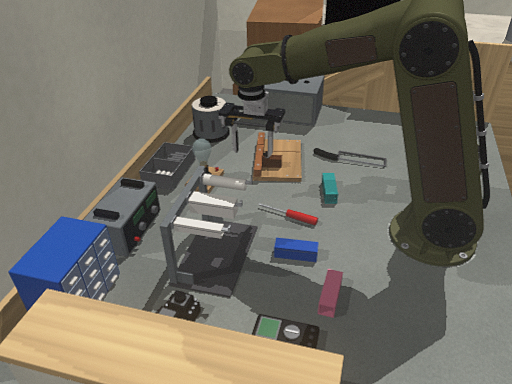

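View pics/wrist0.png

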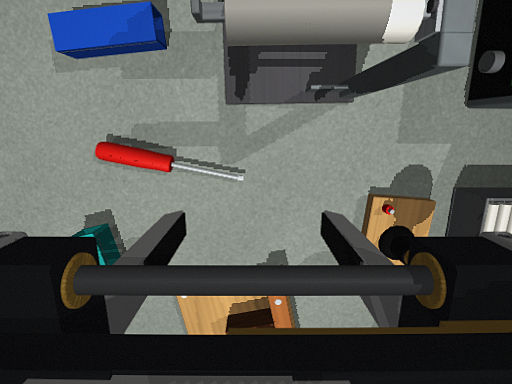

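```bash
python3 - <<'E'
import cv2
a=cv2.imread('pics/side0.png'); cv2.imwrite('pics/side0z.png',cv2.resize(a[120:310,150:350],None,fx=4,fy=4,interpolation=cv2.INTER_CUBIC)[:,:800][:600])
b=cv2.imread('pics/scene0.png'); cv2.imwrite('pics/scene0z.png',cv2.resize(b[140:290,150:350],None,fx=4,fy=4,interpolation=cv2.INTER_CUBIC))
E
```

```text
(no output)
```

View pics/side0z.png

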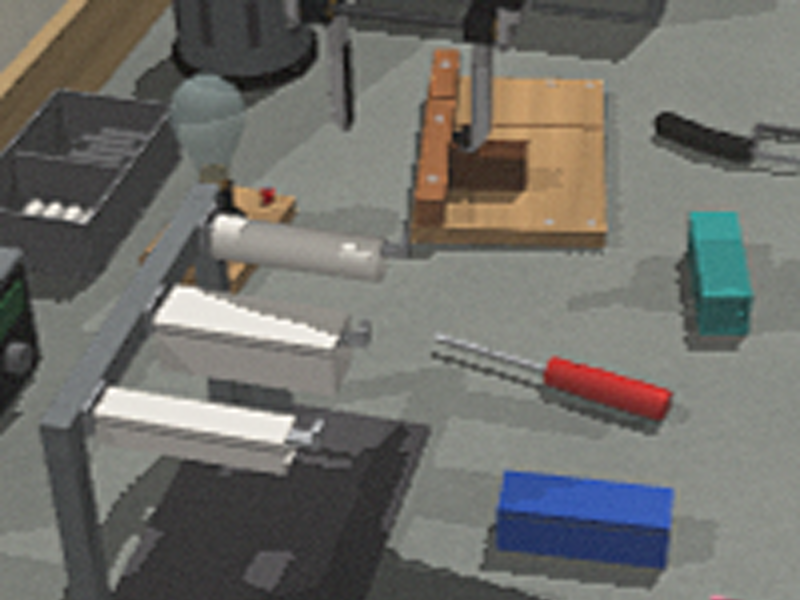

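View pics/scene0z.png

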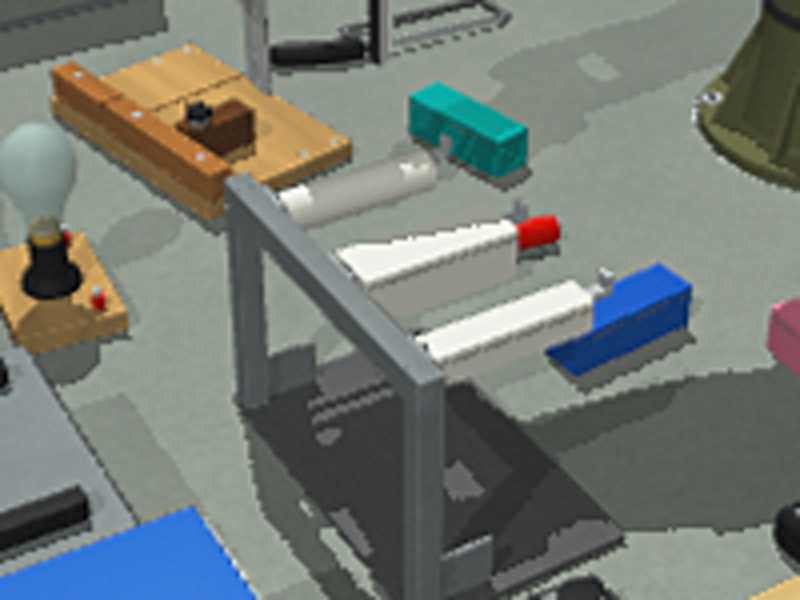

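```bash
python3 - <<'E'
from h import *
np.set_printoptions(precision=4,suppress=True)
S=load('side0');C=load('scene0')
def zs(l): return (np.array(l,float)+.5)/4-.5+[150,120]
def zc(l): return (np.array(l,float)+.5)/4-.5+[150,140]
print('side bar top', onz(S,zs([[200,185],[216,190],[42,422],[74,425]]),.208))
print('scene bar top', onz(C,zc([[226,182],[246,175],[413,384],[441,376]]),.208))
print('trunk side', onz(S,zs([[178,287],[155,318],[337,348],[350,313]]),.203))
print('trunk scene', onz(C,zc([[336,250],[360,282],[516,238],[495,222]]),.203))
print('mini side top', onz(S,zs([[108,389],[95,412],[290,443],[300,415]]),.203))
print('fence top side', onz(S,zs([[433,50],[460,50],[447,200],[414,198]]),.048))
print('fence top scene', onz(C,zc([[52,68],[77,62],[232,162],[210,186]]),.048))
print('bed side', onz(S,zs([[604,234],[603,82],[411,240]]),.018))
print('bed scene', onz(C,zc([[350,147],[190,45],[210,212]]),.018))
print('block top side',onz(S,zs([[527,141],[525,165]]),.054))
print('block top scene',onz(C,zc([[180,125],[216,143],[254,105]]),.054))
print('hooktips', tri(S,zs([[322,422],[370,322],[408,235]]),C,zc([[606,270],[520,205],[430,155]])))
E
```

```text
side bar top [[0.6731 0.1098 0.208 ]
 [0.6599 0.113  0.208 ]
 [0.6719 0.3721 0.208 ]
 [0.6522 0.3698 0.208 ]]
scene bar top [[0.6808 0.1063 0.208 ]
 [0.6645 0.1049 0.208 ]
 [0.6789 0.368  0.208 ]
 [0.6603 0.3698 0.208 ]]
trunk side [[0.6462 0.2203 0.203 ]
 [0.6482 0.2552 0.203 ]
 [0.5249 0.2553 0.203 ]
 [0.5278 0.2188 0.203 ]]
trunk scene [[0.6495 0.2132 0.203 ]
 [0.6531 0.2536 0.203 ]
 [0.5363 0.2612 0.203 ]
 [0.5383 0.2375 0.203 ]]
mini side top [[0.6489 0.3286 0.203 ]
 [0.6479 0.3506 0.203 ]
 [0.5245 0.3476 0.203 ]
 [0.5269 0.3222 0.203 ]]
fence top side [[ 0.6408 -0.3896  0.048 ]
 [ 0.6154 -0.396   0.048 ]
 [ 0.5608 -0.1426  0.048 ]
 [ 0.589  -0.1386  0.048 ]]
fence top scene [[ 0.6414 -0.3979  0.048 ]
 [ 0.6159 -0.3974  0.048 ]
 [ 0.5632 -0.1543  0.048 ]
 [ 0.5967 -0.1277  0.048 ]]
bed side [[ 0.428  -0.1683  0.018 ]
 [ 0.4779 -0.4205  0.018 ]
 [ 0.5866 -0.1186  0.018 ]]
bed scene [[ 0.4367 -0.1686  0.018 ]
 [ 0.4843 -0.428   0.018 ]
 [ 0.5964 -0.1325  0.018 ]]
block top side [[ 0.5135 -0.242   0.054 ]
 [ 0.5065 -0.2034  0.054 ]]
block top scene [[ 0.581  -0.2271  0.054 ]
 [ 0.5657 -0.1819  0.054 ]
 [ 0.5064 -0.2268  0.054 ]]
hooktips [[0.51   0.3299 0.2085 0.0014]
 [0.5117 0.2275 0.204  0.0021]
 [0.5194 0.1146 0.1901 0.0077]]
```

```bash
cat >> h.py <<'E'
np.set_printoptions(precision=4,suppress=True)
def pose():
    s=ctrl.get_obs(); return s,Ro.from_euler('xyz',s['eef_rot']).as_matrix()
def info():
    s,R=pose(); print('t',s['time_s'],'p',s['ee_pos'],'F',s['force'],'M',s['moment'],'g',s['grip_width'],'q',s['qpos']); print(R)
E
python3 - <<'E'
from h import *
info()
E
```

```text
t 0.15 p [0.5498 0.     0.205 ] F [-0.0108 -0.8036 -0.4881] M [ 0.0121  0.0096 -0.0079] g 0.094036000090472 q [-0.0666  0.3003  1.5214 -0.      1.3207 -0.0666]
[[-0.0009  1.     -0.    ]
 [ 0.     -0.     -1.    ]
 [-1.     -0.0009 -0.    ]]
```

Emit:
play_rows(deltas=[[[-11,0,0,-0.145,0,0,94],[-11,0,0,-0.145,0,0,94],[-11,0,0,-0.145,0,0,94],[-11,0,0,-0.145,0,0,94],[-11,0,0,-0.145,0,0,94],[-11,0,0,-0.145,0,0,94],[-11,0,0,-0.145,0,0,94],[-11,0,0,-0.145,0,0,94],[-11,0,0,-0.145,0,0,94],[-11,0,0,-0.145,0,0,94]]])

```text
time_s: 1.15
ee_pos: [0.5499, -0.0, 0.3157]
eef_rot: [-3.059, 1.57, 3.11]
force: [-0.5, -0.3, -0.0]
grip_width: 0.094
```

Emit:
play_rows(deltas=[[[0,0,0,-0.1208,0,0,94],[0,30,0,0,0,0,94],[0,30,0,0,0,0,94],[0,30,0,0,0,0,94],[0,30,0,0,0,0,94],[0,30,0,0,0,0,94],[0,30,0,0,0,0,80],[0,27,7,0,0,0,80],[0,0,0,0,0,0,80],[0,0,0,0,0,0,80]]])

```text
time_s: 2.15
ee_pos: [0.5569, 0.2071, 0.3149]
eef_rot: [-2.688, 1.57, -2.687]
force: [0.2, 0.8, -0.2]
grip_width: 0.0801
```

```bash
python3 - <<'E'
from h import *
info(); snap('wrist','wrist1.png')
E
```

```text
t 2.15 p [0.5569 0.2071 0.3149] F [ 0.2297  0.8241 -0.196 ] M [ 0.1084 -0.0945 -0.0266] g 0.08011954591591491 q [ 0.2946  0.3494  1.2065 -0.0002  1.5867 -1.2771]
[[-0.0009 -0.0009  1.    ]
 [-0.0004  1.      0.0009]
 [-1.     -0.0004 -0.0009]]
```

View pics/wrist1.png

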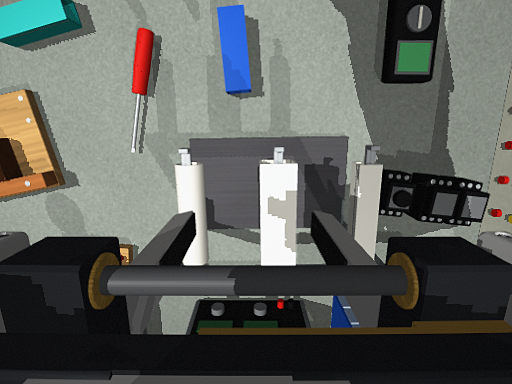

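```bash
python3 - <<'E'
from h import *
import cv2
W=load('wrist1'); 
im=W['img'].astype(int)
for r in (170,185,200,230,255):
    m=im[r].min(1)>135; xs=np.where(m)[0]; xs=xs[(xs>240)&(xs<320)]; print(r,xs.min(),xs.max(), onz(W,[[xs.min()-.5,r],[xs.max()+.5,r]],.203)[:,:2])
print(onz(W,[[259,161],[297,161]],.203), onz(W,[[279,147],[279,158]],.21))
a=cv2.resize(W['img'][130:280,160:400,::-1],None,fx=3.3,fy=3.3); cv2.imwrite('pics/w1z.png',a)
E
```

```text
170 260 297 [[0.5382 0.2146]
 [0.5382 0.2556]]
185 260 297 [[0.5548 0.2147]
 [0.5548 0.2562]]
200 260 296 [[0.5717 0.2148]
 [0.5717 0.2557]]
230 250 309 [[0.6071 0.2037]
 [0.6071 0.2718]]
255 241 319 [[0.638  0.1931]
 [0.6381 0.285 ]]
[[0.5285 0.2141 0.203 ]
 [0.5285 0.2547 0.203 ]] [[0.5131 0.2345 0.21  ]
 [0.5245 0.2347 0.21  ]]
```

View pics/w1z.png

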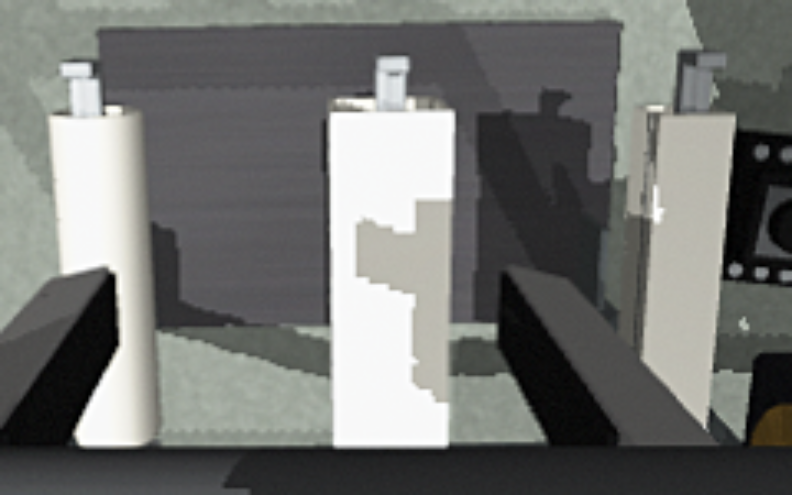

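Emit:
play_rows(deltas=[[[0,14,16,0,0,0,70],[0,14,15.5,0,0,0,70],[0,0,0,0,0,0,70],[25,0,0,0,0,0,70],[25,0,0,0,0,0,70],[25,0,0,0,0,0,70],[25,0,0,0,0,0,70],[20,0,0,0,0,0,70],[10,0,0,0,0,0,70],[0,0,0,0,0,0,70]]])

```text
time_s: 3.2
ee_pos: [0.588, 0.2341, 0.1847]
eef_rot: [-2.778, 1.569, -2.778]
force: [0.8, -0.1, 1.0]
grip_width: 0.07
```

```bash
python3 - <<'E'
from h import *
info(); snap('wrist','wrist2.png');snap('side','side2.png')
a=load('side2')['img'][120:310,150:350,::-1]; cv2.imwrite('pics/s2z.png',cv2.resize(a,None,fx=3,fy=3))
E
```

```text
t 3.2 p [0.588  0.2341 0.1847] F [ 0.8174 -0.0701  0.9587] M [ 0.0833 -0.0221  0.0039] g 0.07000901038601541 q [ 0.3211  0.5031  1.2876 -0.0001  1.3526 -1.249 ]
[[-0.0016  0.0007  1.    ]
 [-0.0006  1.     -0.0007]
 [-1.     -0.0006 -0.0016]]
```

View pics/wrist2.png

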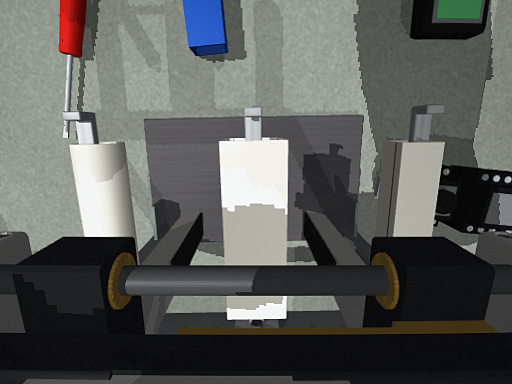

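View pics/s2z.png

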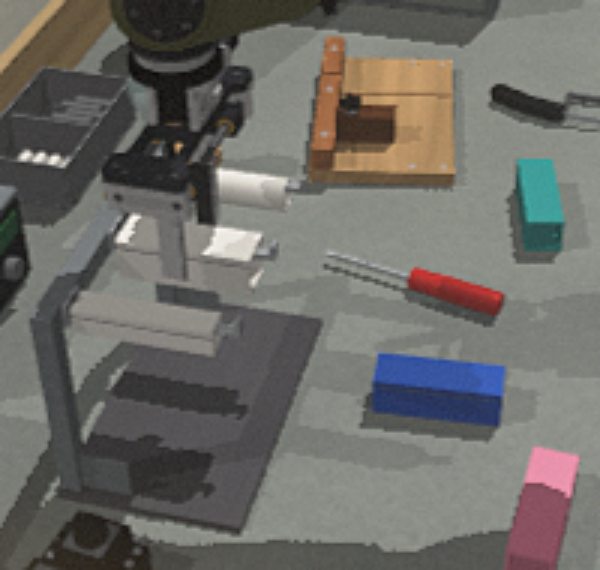

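The wrist view shows the trunking (columns 219–288) between the fingers (about 203 and 303). Next I close the gripper, then lift.

Emit:
play_rows(deltas=[[[0,0,0,0,0,0,36],[0,0,0,0,0,0,36],[0,0,0,0,0,0,36],[0,0,0,0,0,0,36],[0,0,0,0,0,0,36],[-6,0,0,0,0,0,36],[-7,0,0,0,0,0,36],[-6,0,0,0,0,0,36],[0,0,0,0,0,0,36],[0,0,0,0,0,0,36]]], grip_force=20)

```text
time_s: 4.3
ee_pos: [0.5885, 0.235, 0.2045]
eef_rot: [0.29, 1.571, 0.29]
force: [1.2, 0.0, -1.7]
grip_width: 0.0404
```

```bash
python3 - <<'E'
from h import *
info(); snap('wrist','wrist3.png')
E
```

```text
t 4.3 p [0.5885 0.235  0.2045] F [ 1.1675  0.0007 -1.6839] M [ 0.0658 -0.081   0.0278] g 0.04035129830803247 q [ 0.3221  0.4899  1.2608 -0.      1.3907 -1.2487]
[[ 0.0002 -0.      1.    ]
 [ 0.0001  1.      0.    ]
 [-1.      0.0001  0.0002]]
```

View pics/wrist3.png

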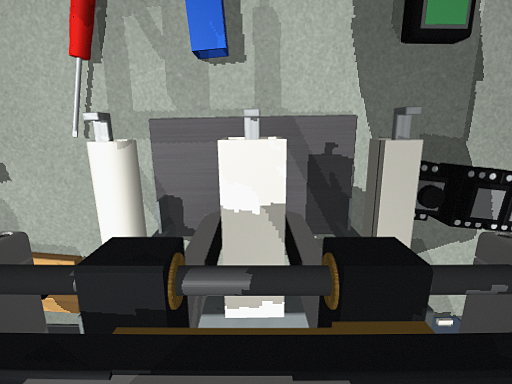

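Emit:
play_rows(deltas=[[[0,0,-10,0,0,0,36],[0,0,-20,0,0,0,36],[0,0,-22,0,0,0,36],[0,0,-22,0,0,0,36],[0,0,-22,0,0,0,36],[0,0,-22,0,0,0,36],[0,0,-22,0,0,0,36],[0,0,-20,0,0,0,36],[0,0,-5,0,0,0,36],[0,0,0,0,0,0,36]]])

```text
time_s: 5.35
ee_pos: [0.4234, 0.2351, 0.2047]
eef_rot: [0.356, 1.57, 0.356]
force: [0.9, 0.8, -0.3]
grip_width: 0.0396
```

```bash
python3 - <<'E'
from h import *
info(); snap('wrist','wrist4.png');snap('side','side4.png')
E
```

```text
t 5.35 p [0.4234 0.2351 0.2047] F [ 0.8669  0.7782 -0.3138] M [ 0.0112 -0.0828  0.0254] g 0.039642558884753445 q [ 0.4312  0.1535  1.7024 -0.      1.2852 -1.1401]
[[ 0.0004 -0.0005  1.    ]
 [ 0.0002  1.      0.0005]
 [-1.      0.0002  0.0004]]
```

View pics/side4.png

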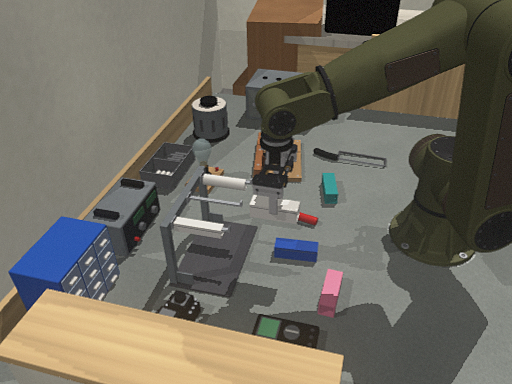

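View pics/wrist4.png

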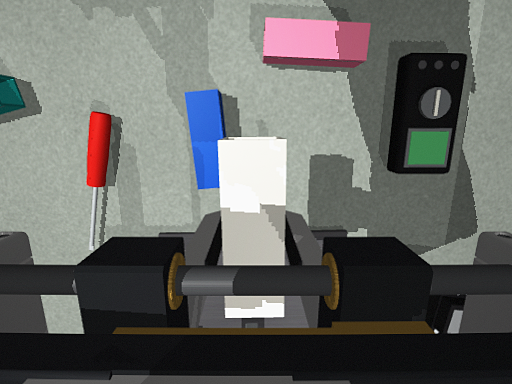

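Emit:
play_rows(deltas=[[[-10,0,0,0.137,0,0,36],[-10,0,0,0.137,0,0,36],[-10,0,0,0.137,0,0,36],[-10,0,0,0.137,0,0,36],[-10,0,0,0.137,0,0,36],[-10,0,0,0.137,0,0,36],[-10,0,0,0.137,0,0,36],[-10,0,0,0.137,0,0,36],[-10,0,0,0.137,0,0,36],[-10,0,0,0.137,0,0,36]]])

```text
time_s: 6.45
ee_pos: [0.4242, 0.2349, 0.3046]
eef_rot: [-1.21, 1.57, -2.586]
force: [0.3, -0.6, -0.4]
grip_width: 0.0399
```

Emit:
play_rows(deltas=[[[0,0,30,0,0,0,36],[0,0,45,0,0,0,36],[0,0,45,0,0,0,36],[0,0,45,0,0,0,36],[0,0,45,0,0,0,36],[0,0,45,0,0,0,36],[0,0,45,0,0,0,36],[0,-5,35,0,0,0,36],[0,-6,10,0,0,0,36],[0,0,0,0,0,0,36]]])

```text
time_s: 7.45
ee_pos: [0.4815, -0.1065, 0.3041]
eef_rot: [-2.087, 1.57, 2.824]
force: [0.5, 0.4, -1.2]
grip_width: 0.0397
```

```bash
python3 - <<'E'
from h import *
info(); snap('wrist','wrist5.png')
E
```

```text
t 7.45 p [ 0.4815 -0.1065  0.3041] F [ 0.5263  0.407  -1.1613] M [ 0.0382 -0.023   0.0297] g 0.03971358095443562 q [-0.292   0.1128  1.5187  0.      1.5108 -0.4903]
[[-0.0007  0.9804  0.1971]
 [ 0.0002  0.1971 -0.9804]
 [-1.     -0.0007 -0.0004]]
```

View pics/wrist5.png

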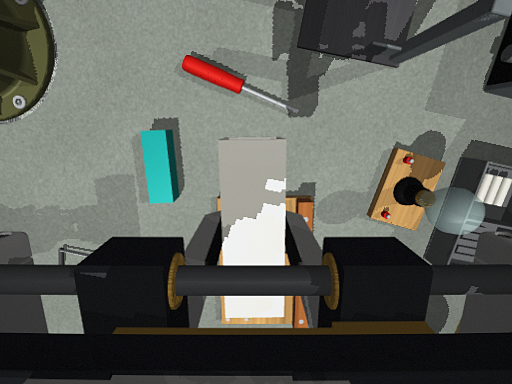

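```bash
python3 - <<'E'
from h import *
a=load('side2')['img'][125:195,235:325,::-1]; cv2.imwrite('pics/s2b.png',cv2.resize(a,None,fx=8,fy=8,interpolation=cv2.INTER_CUBIC))
c=snap('scene','scene5.png')
a=c['img'][145:205,155:245,::-1]; cv2.imwrite('pics/c5b.png',cv2.resize(a,None,fx=8,fy=8,interpolation=cv2.INTER_CUBIC))
E
```

```text
(no output)
```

View pics/s2b.png

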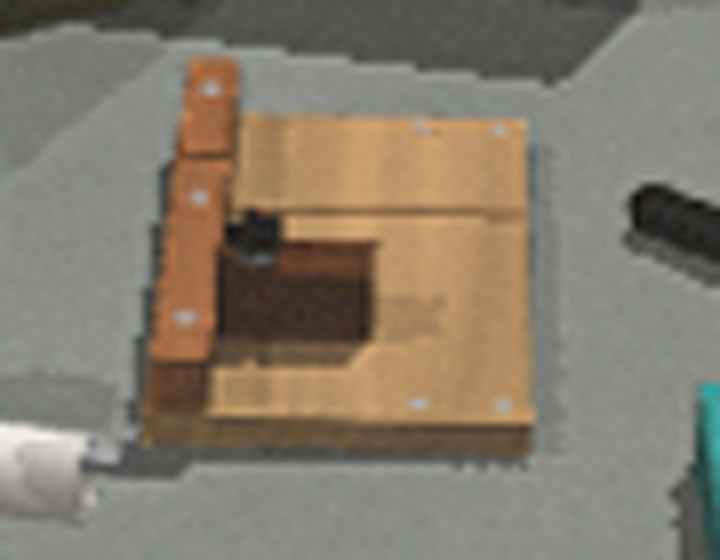

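View pics/c5b.png

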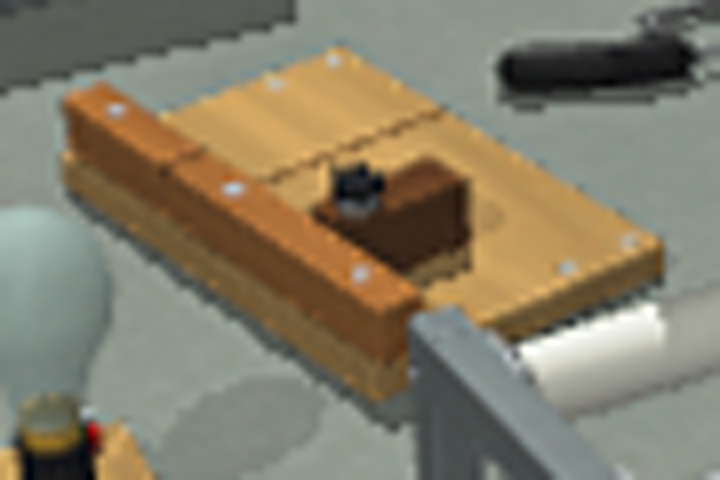

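```bash
cat > m.py <<'E'
from h import *
S=load('side2');C=load('scene5')
def zs(l): return (np.array(l,float)+.5)/8-.5+[235,125]
def zc(l): return (np.array(l,float)+.5)/8-.5+[155,145]
L=[('fence far back',.048,(190,58),(62,100)),('fence far front',.048,(240,60),(100,82)),('fence near front',.048,(212,360),(428,295)),
('fence near back',.048,(152,358),(385,318)),('bed far -x',.018,(527,122),(338,45)),('bed near -x',.018,(530,420),(662,238)),
('slot -x',.018,(527,217),(440,110)),('slot fence front top',.048,(235,158),(205,150)),('slot fence back top',.048,(180,155),(165,172)),
('block -x-y',.054,(378,242),(430,155)),('block -x+y',.054,(372,276),(468,182))]
D={}
for n,z,a,b in L:
    pa=onz(S,zs([a]),z)[0];pb=onz(C,zc([b]),z)[0]; t=tri(S,zs([a]),C,zc([b]))[0]
    D[n]=(pa+pb)/2; print(n,pa[:2],pb[:2],'tri',t)
bx={'fence far back':(.08,-.13),'fence far front':(.055,-.13),'fence near front':(.055,.13),'fence near back':(.08,.13),'bed far -x':(-.085+.0,-.13),'bed near -x':(-.085,.13),'slot -x':(-.085,-.04),'slot fence front top':(.055,-.04),'slot fence back top':(.08,-.04)}
A=np.array([bx[k] for k in bx]);B=np.array([D[k][:2] for k in bx])
ac,bc=A-A.mean(0),B-B.mean(0); th=np.arctan2((ac[:,0]*bc[:,1]-ac[:,1]*bc[:,0]).sum(),(ac*bc).sum())
R=np.array([[np.cos(th),-np.sin(th)],[np.sin(th),np.cos(th)]]); o=B.mean(0)-R@A.mean(0)
print('yaw',th,'origin',o); print('resid mm',dict(zip(bx,np.round((B-A@R.T-o)@R*1000,1).tolist())))
for k in ('block -x-y','block -x+y'): print(k,R.T@(D[k][:2]-o))
E
python3 m.py
```

```text
fence far back [ 0.6398 -0.3923] [ 0.6437 -0.3952] tri [ 0.642  -0.4003  0.0442  0.0015]
fence far front [ 0.6158 -0.3964] [ 0.6212 -0.4033] tri [ 0.619  -0.4091  0.0427  0.0036]
fence near front [ 0.5619 -0.1427] [ 0.5656 -0.1455] tri [ 0.5636 -0.1495  0.0443  0.0017]
fence near back [ 0.5872 -0.1378] [ 0.5901 -0.1375] tri [ 0.5883 -0.1417  0.0452  0.0001]
bed far -x [ 0.4781 -0.4229] [ 0.483  -0.4342] tri [ 0.4806 -0.4384  0.0123  0.0059]
bed near -x [ 0.4286 -0.1747] [ 0.429  -0.1815] tri [ 0.4293 -0.1798  0.0168  0.0039]
slot -x [ 0.4614 -0.337 ] [ 0.4668 -0.3456] tri [ 0.4637 -0.3512  0.0118  0.0047]
slot fence front top [ 0.5948 -0.3068] [ 0.6021 -0.3153] tri [ 0.5989 -0.323   0.0407  0.0047]
slot fence back top [ 0.6203 -0.3031] [ 0.6263 -0.3051] tri [ 0.6232 -0.3137  0.0421  0.0012]
block -x-y [ 0.5121 -0.2428] [ 0.5158 -0.2488] tri [ 0.514  -0.2519  0.0501  0.0033]
block -x+y [ 0.5084 -0.215 ] [ 0.5112 -0.2172] tri [ 0.5096 -0.2205  0.0512  0.0013]
yaw 0.21328286320453266 origin [ 0.5373 -0.2837]
resid mm {'fence far back': [-1.2, 0.3], 'fence far front': [-0.3, -0.7], 'fence near front': [0.4, 0.8], 'fence near back': [1.1, 1.8], 'bed far -x': [-1.1, 0.4], 'bed near -x': [1.3, -3.9], 'slot -x': [1.3, -0.8], 'slot fence front top': [-1.1, 0.3], 'slot fence back top': [-0.3, 1.8]}
block -x-y [-0.0148  0.042 ]
block -x+y [-0.0126  0.0718]
```

Emit:
play_rows(deltas=[[[0,0,0,-0.015,0,0,36],[0,0,25,0,0,0,36],[0,5,30,0,0,0,36],[0,5,30,0,0,0,36],[0,5,30,0,0,0,36],[0,5,30,0,0,0,36],[0,5,30,0,0,0,36],[0,0,25,0,0,0,36],[0,0,9,0,0,0,36],[0,0,0,0,0,0,36]]])

```text
time_s: 8.55
ee_pos: [0.551, -0.3038, 0.304]
eef_rot: [-2.434, 1.57, 2.494]
force: [-0.2, -0.2, -1.2]
grip_width: 0.0395
```

Emit:
play_rows(deltas=[[[20,0,0,0,0,0,36],[30,0,0,0,0,0,36],[30,0,0,0,0,0,36],[30,0,0,0,0,0,36],[30,0,0,0,0,0,36],[30,0,0,0,0,0,36],[30,0,0,0,0,0,36],[20,0,0,0,0,0,36],[5,0,0,0,0,0,36],[0,0,0,0,0,0,36]]])

```text
time_s: 9.55
ee_pos: [0.5509, -0.303, 0.0798]
eef_rot: [-2.761, 1.571, 2.168]
force: [-0.4, -0.5, -0.3]
grip_width: 0.0401
```

```bash
cat >> h.py <<'E'
BO=np.array([.5373,-.2837]);BY=.2133
BR=np.array([[np.cos(BY),-np.sin(BY)],[np.sin(BY),np.cos(BY)]])
def bd():
    s,R=pose(); p=BR.T@(s['ee_pos'][:2]-BO); f=BR.T@s['force'][:2]
    print('t',s['time_s'],'board xy',p*1000,'z',s['ee_pos'][2]*1000,'Fboard',f,s['force'][2],'g',s['grip_width'],'yaw',np.arctan2(R[1,1],R[0,1]),'tilt',np.arccos(-R[2,0]))
E
python3 - <<'E'
from h import *
bd(); snap('wrist','wrist6.png');snap('side','side6.png');c=snap('scene','scene6.png')
a=load('side6')['img'][105:205,225:345,::-1]; cv2.imwrite('pics/s6b.png',cv2.resize(a,None,fx=6,fy=6,interpolation=cv2.INTER_CUBIC))
a=c['img'][125:215,145:265,::-1]; cv2.imwrite('pics/c6b.png',cv2.resize(a,None,fx=6,fy=6,interpolation=cv2.INTER_CUBIC))
E
```

```text
t 9.55 board xy [  9.1863 -21.7036] z 79.80692784019382 Fboard [-0.4641 -0.396 ] -0.3144655090599143 g 0.04007742283723016 yaw 0.21693711368179622 tilt 0.0002808579065567273
```

View pics/s6b.png

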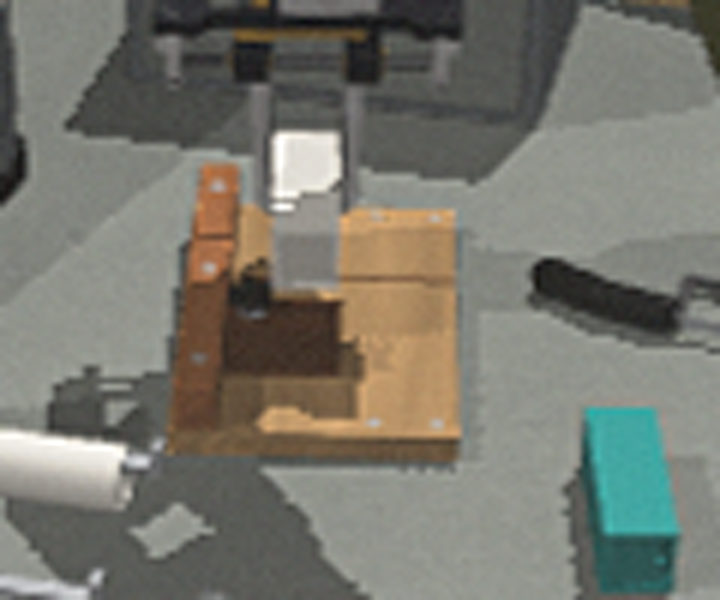

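View pics/c6b.png

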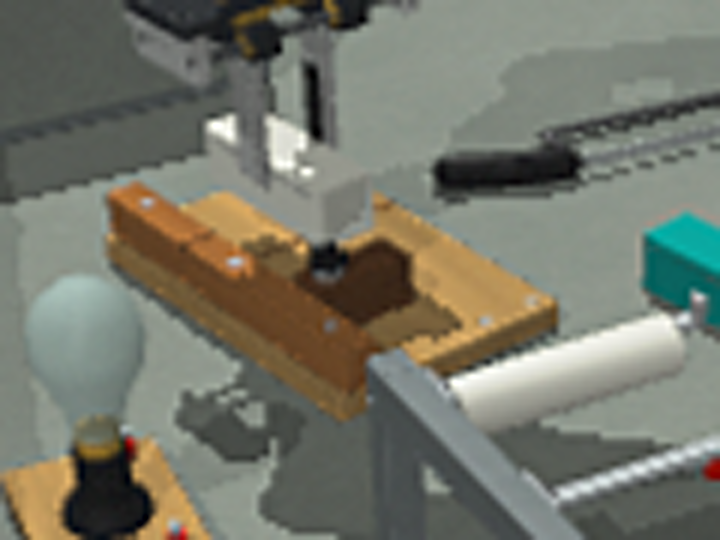

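View pics/wrist6.png

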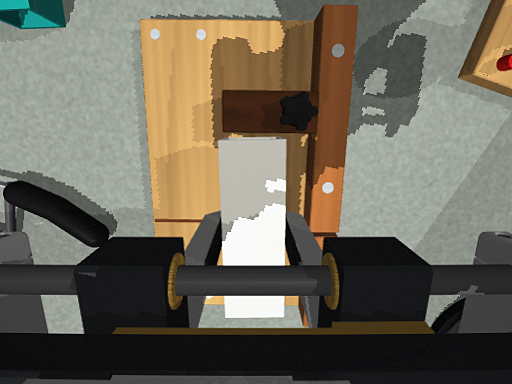

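```bash
python3 - <<'E'
from h import *
W=load('wrist6')
def b(px,z): return (onz(W,px,z)[:,:2]-BO)@BR*1000
print('block face edge',b([[222,131],[285,132]],.054))
print('block +y edge',b([[223,90],[285,91]],.054))
print('trunk end',b([[220,137],[286,138]],.0978))
print('fence front top',b([[317,12],[307,215]],.048), 'back top',b([[357,8],[341,232]],.048))
print('fence end front', b([[320,6],[357,6]],.048),'slot bed',b([[156,219],[205,220]],.018),'slot fence',b([[340,234]],.048))
print('bed -x',b([[140,20],[155,219]],.018))
E
```

```text
block face edge [[-12.9655  40.7285]
 [ 33.328   40.1447]]
block +y edge [[-11.6271  69.3061]
 [ 32.5059  68.7711]]
trunk end [[-9.4158 38.1464]
 [28.8989 37.6858]]
fence front top [[ 53.9297 121.7323]
 [ 53.8603 -25.8905]] back top [[ 81.5615 124.4975]
 [ 82.7164 -40.5904]]
fence end front [[ 55.8131 125.4884]
 [ 81.4601 125.7422]] slot bed [[-80.2373 -40.2017]
 [-34.5823 -41.031 ]] slot fence [[ 82.0244 -42.3557]]
bed -x [[-80.415  126.6956]
 [-81.172  -40.2051]]
```

Emit:
play_rows(deltas=[[[10,0,0,0,0,0,36],[10,0,0,0,0,0,36],[10,0,0,0,0,0,36],[6,0,0,0,0,0,36],[0,0,0,0,0,0,36],[1,0,0,0,0,0,36],[1,0,0,0,0,0,36],[0,0,0,0,0,0,36]]])

```text
time_s: 10.5
ee_pos: [0.5508, -0.3041, 0.0416]
eef_rot: [0.831, 1.57, -0.524]
force: [-1.0, 0.8, -1.7]
grip_width: 0.0396
```

```bash
python3 - <<'E'
from h import *
bd(); snap('wrist','wrist7.png')
E
```

```text
t 10.5 board xy [  8.8464 -22.8294] z 41.608306818955135 Fboard [-0.8286  1.0011] -1.6864468969711677 g 0.039632597899239105 yaw 0.21578593329733486 tilt 0.00034596459792113625
```

View pics/wrist7.png

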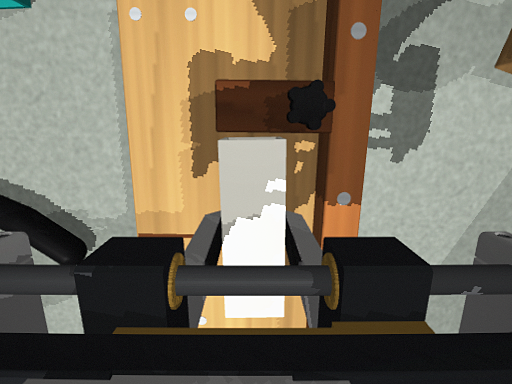

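Just above the bed. The trunking end (row ~138) is a few mm short of the block face (row ~131). I'll butt it in small steps and then lower it.

Emit:
play_rows(deltas=[[[0,0,-1,0,0,0,36],[0,0,-1,0,0,0,36],[0,0,-1,0,0,0,36],[0,0,0,0,0,0,36],[0,0,0,0,0,0,36]]])

```text
time_s: 11.05
ee_pos: [0.5501, -0.3011, 0.0415]
eef_rot: [-0.316, 1.571, -1.671]
force: [0.3, -0.6, -1.6]
grip_width: 0.0398
```

```bash
python3 - <<'E'
from h import *
bd()
E
```

```text
t 11.05 board xy [  8.7884 -19.7153] z 41.480982812011945 Fboard [ 0.1365 -0.6457] -1.5987169734929685 g 0.03976613502829738 yaw 0.21589035601002776 tilt 3.7891467195284806e-05
```

Emit:
play_rows(deltas=[[[0,0,-0.7,0,0,0,36],[0,0,-0.7,0,0,0,36],[0,0,0,0,0,0,36],[0,0,0,0,0,0,36]]])

```text
time_s: 11.45
ee_pos: [0.5499, -0.3005, 0.0417]
eef_rot: [0.26, 1.569, -1.095]
force: [0.6, -5.1, -0.9]
grip_width: 0.0397
```

```bash
python3 - <<'E'
from h import *
bd()
E
```

```text
t 11.45 board xy [  8.7043 -19.1213] z 41.70362705879102 Fboard [-0.5208 -5.1148] -0.9019823849004164 g 0.03972916723337166 yaw 0.21556192485587725 tilt 0.001610074878732949
```

Emit:
play_rows(deltas=[[[0.7,0,0,0,0,0,36],[0.7,0,0,0,0,0,36],[0.6,0,0,0,0,0,36],[0,0,0,0,0,0,36],[0,0,0,0,0,0,36]]])

```text
time_s: 11.95
ee_pos: [0.5501, -0.3006, 0.0406]
eef_rot: [0.465, 1.569, -0.89]
force: [-2.4, -4.3, 9.0]
grip_width: 0.0397
```

```bash
python3 - <<'E'
from h import *
bd()
E
```

```text
t 11.95 board xy [  8.8957 -19.1944] z 40.62639699292241 Fboard [-3.2517 -3.7009] 8.970263246249866 g 0.03969007617548956 yaw 0.21557902058829304 tilt 0.002119069799614067
```

Emit:
play_rows(deltas=[[[-0.5,0,0,0,0,0,36],[0,0,0,0,0,0,50],[0,0,0,0,0,0,50],[0,0,0,0,0,0,50],[-5,0,0,0,0,0,50],[-15,0,0,0,0,0,50],[-25,0,0,0,0,0,50],[-25,0,0,0,0,0,50],[-25,0,0,0,0,0,50],[0,0,0,0,0,0,50]]])

```text
time_s: 12.95
ee_pos: [0.5511, -0.3006, 0.14]
eef_rot: [0.803, 1.564, -0.552]
force: [0.3, -0.4, 0.4]
grip_width: 0.0499
```

```bash
python3 - <<'E'
from h import *
bd();info(); snap('wrist','wrist8.png')
E
```

```text
t 12.95 board xy [  9.9506 -19.4001] z 140.01506408477334 Fboard [ 0.2627 -0.4368] 0.4257957886303084 g 0.0498749482131569 yaw 0.21591390709351121 tilt 0.006795471693985182
t 12.95 p [ 0.5511 -0.3006  0.14  ] F [ 0.3492 -0.3713  0.4258] M [ 0.0724  0.0142 -0.0003] g 0.0498749482131569 q [-0.5576  0.5238  1.3628  0.      1.2482 -0.7735]
[[ 0.0058  0.9768  0.2142]
 [-0.0036  0.2142 -0.9768]
 [-1.      0.0049  0.0047]]
```

View pics/wrist8.png

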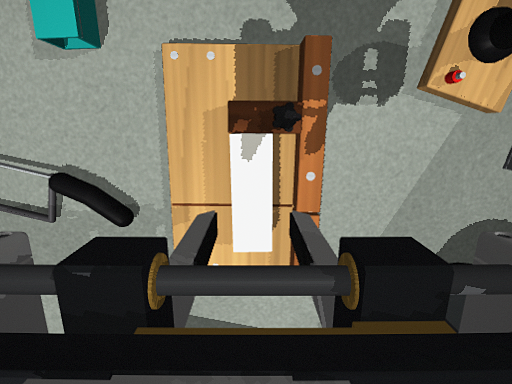

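```bash
python3 - <<'E'
from h import *
W=load('wrist8')
def b(px,z): return (onz(W,px,z)[:,:2]-BO)@BR*1000
print(b([[229.5,133],[272.5,133],[232,251],[272,251]],.058), b([[228,132],[275,132]],.054))
E
```

```text
[[-10.8442  39.8153]
 [ 29.4129  39.8816]
 [-10.4361 -80.2268]
 [ 31.1332 -80.2832]] [[-12.5614  40.6221]
 [ 32.0809  40.6972]]
```

Emit:
play_rows(deltas=[[[0,0,0,0,0,0.1,40],[0,0,0,0,0,0.1,30],[0,0,0,0,0,0.1,30],[0,0,0,0,0,0.1,30],[0,0,0,0,0,0.1,30],[0,0,0,0,0,0.1,30],[0,0,0,0,0,0.1,30],[0,0,0,0,0,0,30],[0,0,0,0,0,0,30]]], grip_force=40)

```text
time_s: 13.9
ee_pos: [0.5494, -0.2999, 0.1347]
eef_rot: [1.572, 0.874, 0.216]
force: [0.7, -0.1, -0.2]
grip_width: 0.0301
```

```bash
python3 - <<'E'
from h import *
bd();info(); s,R=pose()
Rb=np.eye(3);Rb[:2,:2]=BR
T=Rb.T@R; print('tool in board',T)
x=T[:,0];y=T[:,1]
# contact TCP w=30
Tz=58-15*y[2]; Tx=-10.7+15*y[0]; tgt=np.array([Tx,-10,Tz]); print('contact',tgt)
p=np.r_[BR.T@(s['ee_pos'][:2]-BO),s['ee_pos'][2]]*1000
ap=tgt-30*x; print('move',T.T@(ap-p))
E
```

```text
t 13.9 board xy [  8.4187 -18.412 ] z 134.6524592545893 Fboard [ 0.6319 -0.2038] -0.20527674290890513 g 0.030083604822756557 yaw 0.21456238552784812 tilt 0.6966739401259048
t 13.9 p [ 0.5494 -0.2999  0.1347] F [ 0.6607 -0.0654 -0.2053] M [-0.0666  0.2533 -0.0068] g 0.030083604822756557 q [-0.7981  0.3649  1.774   0.8652  0.7978 -1.5748]
[[ 0.6267  0.7494  0.2136]
 [ 0.1377  0.1633 -0.9769]
 [-0.767   0.6417 -0.0008]]
tool in board [[ 0.6417  0.767   0.002 ]
 [ 0.0019  0.001  -1.    ]
 [-0.767   0.6417 -0.0008]]
contact [  0.8047 -10.      48.375 ]
move [ 31.3036 -61.1933  -8.3539]
```

Emit:
play_rows(deltas=[[[0,-15,-2,0,0,0,30],[0,-20,-3,0,0,0,30],[0,-20,-3,0,0,0,30],[10,-6,0,0,0,0,30],[15,0,0,0,0,0,30],[6,0,0,0,0,0,30],[0,0,0,0,0,0,30]]])

```text
time_s: 14.6
ee_pos: [0.5228, -0.297, 0.0715]
eef_rot: [1.572, 0.872, 0.218]
force: [0.2, -0.1, -0.2]
grip_width: 0.03
```

```bash
python3 - <<'E'
from h import *
bd(); snap('wrist','wrist9.png');snap('side','side9.png');c=snap('scene','scene9.png')
a=load('side9')['img'][95:205,205:345,::-1]; cv2.imwrite('pics/s9b.png',cv2.resize(a,None,fx=5,fy=5,interpolation=cv2.INTER_CUBIC))
a=c['img'][115:215,145:285,::-1]; cv2.imwrite('pics/c9b.png',cv2.resize(a,None,fx=5,fy=5,interpolation=cv2.INTER_CUBIC))
E
```

```text
t 14.6 board xy [-16.9637  -9.9815] z 71.48655918188375 Fboard [ 0.1435 -0.1038] -0.24979715400406832 g 0.03000184029666285 yaw 0.21681101824630908 tilt 0.6989507365494401
```

View pics/s9b.png

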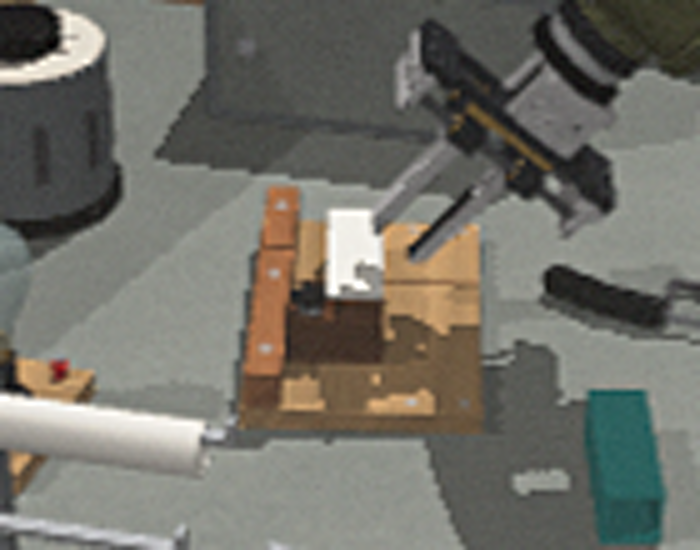

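View pics/c9b.png

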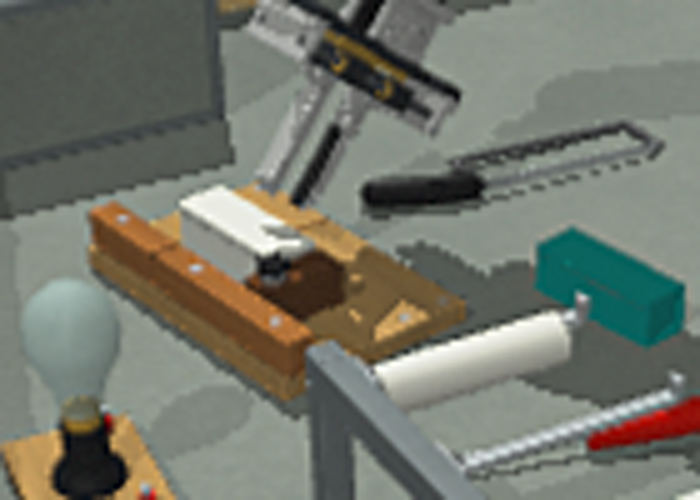

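View pics/wrist9.png

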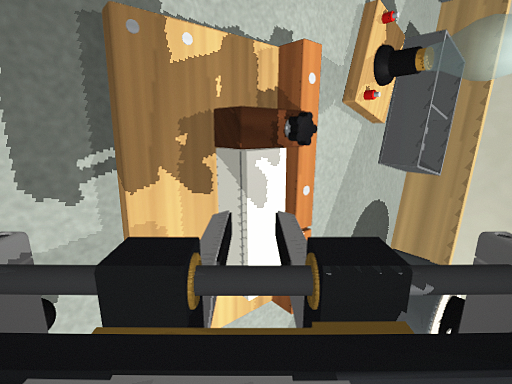

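Emit:
play_rows(deltas=[[[10,-1,0,0,0,0,30],[10,-1,0,0,0,0,30],[5.8,0,0,0,0,0,30],[0,0,0,0,0,0,30],[1.93,2.3,0,0,0,0,30],[1.93,2.3,0,0,0,0,30],[1.93,2.3,0,0,0,0,30],[1.93,2.3,0,0,0,0,30],[0,0,0,0,0,0,30]]])

```text
time_s: 15.65
ee_pos: [0.5488, -0.2918, 0.0511]
eef_rot: [1.57, 0.871, 0.216]
force: [-0.5, -0.7, -0.1]
grip_width: 0.0299
```

```bash
python3 - <<'E'
from h import *
bd(); snap('wrist','wrist10.png')
E
```

```text
t 15.65 board xy [  9.4937 -10.3149] z 51.052061550325256 Fboard [-0.5819 -0.5552] -0.10815250818263715 g 0.029945707319775635 yaw 0.2162007680788334 tilt 0.700118838078904
```

View pics/wrist10.png

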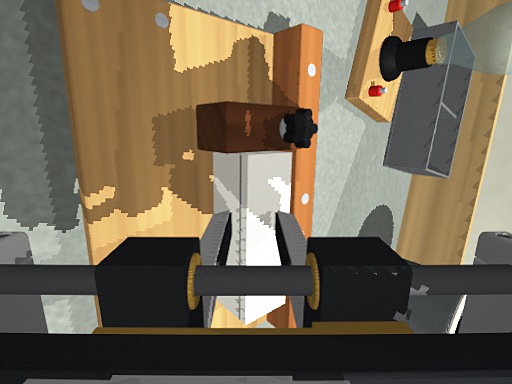

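Emit:
play_rows(deltas=[[[1.93,2.3,0,0,0,0,30],[1.93,2.3,0,0,0,0,30],[1.93,2.3,0,0,0,0,30],[1.93,2.3,0,0,0,0,30],[1.3,1.5,0,0,0,0,30],[0,0,0,0,0,0,30],[0,0,0,0,0,0,30]]])

```text
time_s: 16.4
ee_pos: [0.5621, -0.2888, 0.0509]
eef_rot: [1.571, 0.871, 0.216]
force: [0.3, -0.2, -0.3]
grip_width: 0.0298
```

```bash
python3 - <<'E'
from h import *
bd(); snap('wrist','wrist11.png')
W=load('wrist11')
cv2.imwrite('pics/w11z.png',cv2.resize(W['img'][80:340,150:350,::-1],None,fx=2.3,fy=2.3,interpolation=cv2.INTER_CUBIC))
E
```

```text
t 16.4 board xy [ 23.1921 -10.2606] z 50.89723604458216 Fboard [ 0.2366 -0.2423] -0.3320628959165242 g 0.02982007509330489 yaw 0.21580232118406414 tilt 0.7000068800350332
```

View pics/w11z.png

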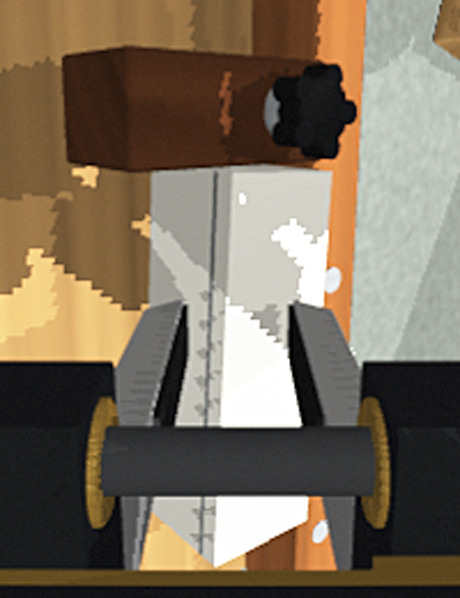

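Emit:
play_rows(deltas=[[[0.64,0.77,0,0,0,0,30],[0.64,0.77,0,0,0,0,30],[0.64,0.77,0,0,0,0,30],[0,0,0,0,0,0,30],[0,0,0,0,0,0,30]]])

```text
time_s: 16.95
ee_pos: [0.5651, -0.2882, 0.051]
eef_rot: [1.571, 0.871, 0.216]
force: [-0.3, -1.0, -0.6]
grip_width: 0.03
```

```bash
python3 - <<'E'
from h import *
bd()
E
```

```text
t 16.95 board xy [ 26.2011 -10.2676] z 50.95996547067959 Fboard [-0.4538 -0.8876] -0.6437471830758218 g 0.0300337387524995 yaw 0.21582186887892793 tilt 0.7000459630939478
```

Emit:
play_rows(deltas=[[[0.5,0.6,0,0,0,0,30],[0.5,0.6,0,0,0,0,30],[0,0,0,0,0,0,30],[0,0,0,0,0,0,30]]])

```text
time_s: 17.35
ee_pos: [0.5663, -0.2881, 0.0509]
eef_rot: [1.571, 0.871, 0.215]
force: [-6.4, -2.1, 2.3]
grip_width: 0.0302
```

```bash
python3 - <<'E'
from h import *
bd()
E
```

```text
t 17.35 board xy [ 27.4197 -10.4458] z 50.855838173172835 Fboard [-6.7277 -0.6461] 2.2969398950629545 g 0.030209564030493092 yaw 0.21561294313287 tilt 0.6995834981531142
```

Emit:
play_rows(deltas=[[[0.77,-0.64,0,0,0,0,30],[0.77,-0.64,0,0,0,0,30],[0,0,0,0,0,0,30],[0,0,0,0,0,0,30]]])

```text
time_s: 17.75
ee_pos: [0.5664, -0.2883, 0.0492]
eef_rot: [1.57, 0.871, 0.215]
force: [-7.6, -3.2, 5.1]
grip_width: 0.03
```

```bash
python3 - <<'E'
from h import *
bd(); W=snap('wrist','wrist12.png')
cv2.imwrite('pics/w12z.png',cv2.resize(W['img'][80:340,150:350,::-1],None,fx=2.3,fy=2.3,interpolation=cv2.INTER_CUBIC))
cv2.imwrite('pics/w12y.png',cv2.resize(W['img'][120:195,180:320,::-1],None,fx=5,fy=5,interpolation=cv2.INTER_CUBIC))
E
```

```text
t 17.75 board xy [ 27.4567 -10.6929] z 49.19413691569746 Fboard [-8.085  -1.5395] 5.1216133946556335 g 0.030041004429097247 yaw 0.21581833605032952 tilt 0.6999647101324254
```

View pics/w12z.png

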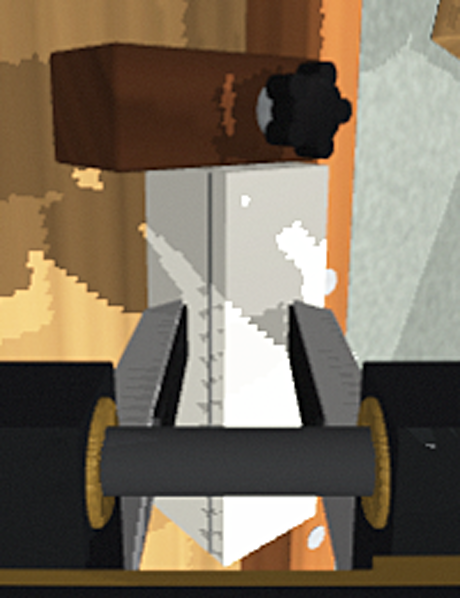

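View pics/w12y.png

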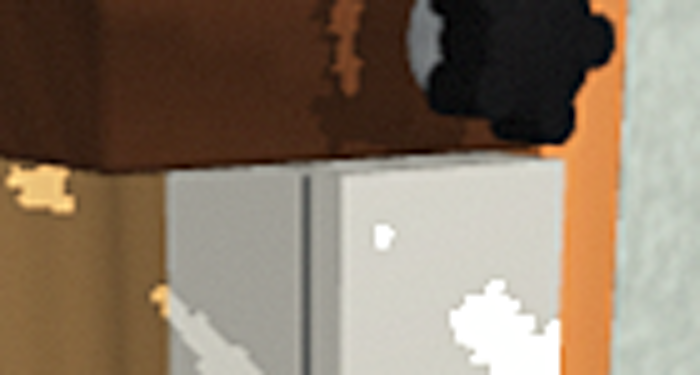

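```bash
python3 - <<'E'
from h import *
W=load('wrist12')
def b(px,z): 
    q=(np.array(px,float)+.5)/5-.5+[180,120]; return (onz(W,q,z)[:,:2]-BO)@BR*1000
print('trunk end top',b([[342,175],[562,160]],.058)); print('block',b([[540,147]],.054), 'foot', b([[165,168],[100,172]],.018))
E
```

```text
trunk end top [[16.7136 38.5577]
 [56.1587 38.0742]]
block [[55.9448 39.6219]] foot [[16.6922 36.3854]
 [ 6.2128 36.4901]]
```

Emit:
play_rows(deltas=[[[0.77,-0.64,0,0,0,0,30],[0,0,-0.7,0,0,0,30],[0,0,-0.7,0,0,0,30],[0,0,-0.7,0,0,0,30],[0,0,0,0,0,0,30],[0,0,0,0,0,0,30]]])

```text
time_s: 18.4
ee_pos: [0.5661, -0.2871, 0.0484]
eef_rot: [1.568, 0.871, 0.212]
force: [-4.8, -5.9, 2.0]
grip_width: 0.0305
```

```bash
python3 - <<'E'
from h import *
bd(); W=snap('wrist','wrist13.png')
cv2.imwrite('pics/w13y.png',cv2.resize(W['img'][120:195,180:320,::-1],None,fx=5,fy=5,interpolation=cv2.INTER_CUBIC))
E
```

```text
t 18.4 board xy [27.4572 -9.4157] z 48.38758203985848 Fboard [-5.905  -4.7824] 1.969453439457685 g 0.030539333817271003 yaw 0.21580763715010154 tilt 0.7001029855937988
```

View pics/w13y.png

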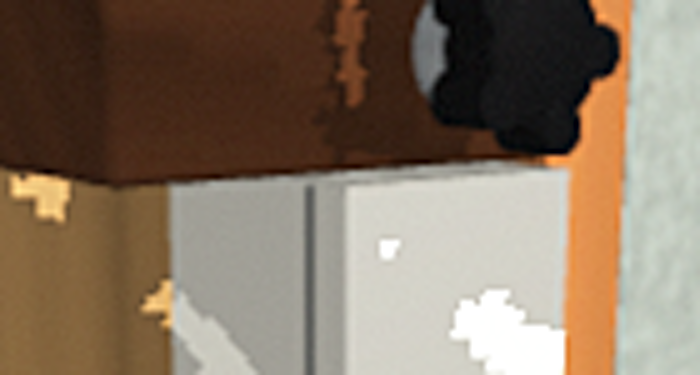

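Emit:
play_rows(deltas=[[[0.6,0,0,0,0,0,30],[0.6,0,0,0,0,0,30],[0,0,0,0,0,0,30],[0,0,0,0,0,0,30]]])

```text
time_s: 18.85
ee_pos: [0.5665, -0.2872, 0.0481]
eef_rot: [1.567, 0.87, 0.211]
force: [-19.7, -5.2, 15.1]
grip_width: 0.0303
```

```bash
python3 - <<'E'
from h import *
bd()
E
```

```text
t 18.85 board xy [27.821  -9.6014] z 48.129461651748144 Fboard [-20.3765  -0.9246] 15.11771709139439 g 0.030298952975563967 yaw 0.2161900790736416 tilt 0.7004735665218078
```

Emit:
play_rows(deltas=[[[0.3,-0.25,0,0,0,0,30],[0,0,0,0,0,0,30],[0,0,0,0,0,0,30],[0,0,0,0,0,0,30],[0,0,0,0,0,0,30],[0,0,0,0,0,0,30],[0,0,0,0,0,0,30]]])

```text
time_s: 19.55
ee_pos: [0.5666, -0.2872, 0.0481]
eef_rot: [1.567, 0.87, 0.211]
force: [-22.3, -4.3, 18.6]
grip_width: 0.0303
```

```bash
python3 - <<'E'
from h import *
bd(); W=snap('wrist','wrist14.png');snap('side','side14.png');c=snap('scene','scene14.png')
bd()
a=load('side14')['img'][105:185,225:335,::-1]; b=c['img'][125:205,145:255,::-1]
cv2.imwrite('pics/sc14.png',np.vstack([cv2.resize(q,None,fx=3.7,fy=3.7,interpolation=cv2.INTER_CUBIC) for q in (a,b)]))
cv2.imwrite('pics/w14y.png',cv2.resize(W['img'][100:340,150:350,::-1],None,fx=2.4,fy=2.4,interpolation=cv2.INTER_CUBIC))
def bb(px,z): return (onz(W,px,z)[:,:2]-BO)@BR*1000
E
```

```text
t 19.55 board xy [27.8547 -9.6347] z 48.08185696037975 Fboard [-22.6908   0.5047] 18.570507116520265 g 0.03027885906859267 yaw 0.21639847056760744 tilt 0.700880336699271
t 19.7 board xy [27.838  -9.6488] z 48.05351033597864 Fboard [-23.799    0.5161] 19.507126280112935 g 0.030261862599267896 yaw 0.21634927522056624 tilt 0.7008452408370125
```

View pics/sc14.png

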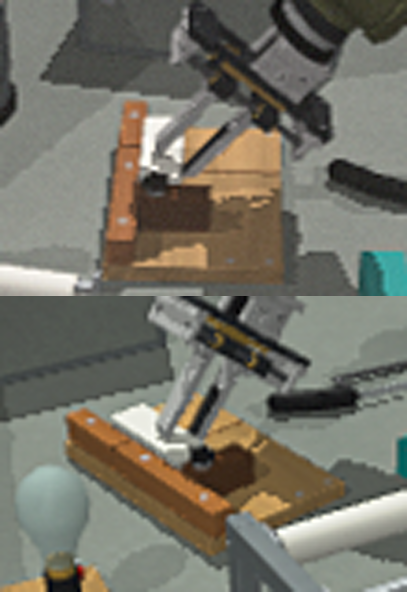

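View pics/w14y.png

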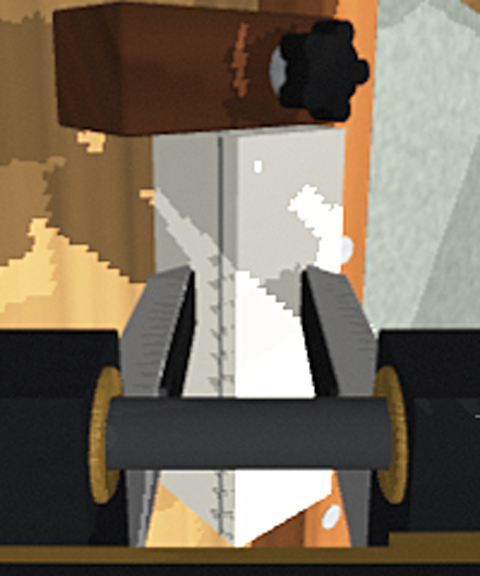

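```bash
python3 - <<'E'
from h import *
W=load('wrist14')
def b(px,z):
    q=(np.array(px,float)+.5)/2.4-.5+[150,100]; return (onz(W,q,z)[:,:2]-BO)@BR*1000
print(b([[238,546],[331,492]],.058)); print('near end',b([[236,139],[344,131]],.058),'block top',b([[122,135]],.018),'fence front',b([[345,160],[345,140]],.058))
p=[[.015,.0405,.018],[.015,.0405,.058],[.055,.0405,.058],[-.0145,.0405,.054],[.04,.0405,.054],[.015,-.0795,.058],[.055,-.0795,.058]]
P=[np.r_[BO+BR@np.array(a[:2]),a[2]] for a in p]
print((proj(W,P)-[150,100])*2.4)
bd()
E
```

```text
[[ 16.5377 -81.2593]
 [ 56.4497 -81.9256]]
near end [[16.1381 37.9783]
 [56.3824 37.3387]] block top [[ 6.6244 36.2448]] fence front [[57.2674 28.8218]
 [56.9541 34.697 ]]
[[145.9322 117.7635]
 [231.7194 128.4596]
 [340.451  119.5433]
 [118.052  135.5375]
 [293.0187 121.5358]
 [233.2081 542.6045]
 [327.5329 486.7007]]
t 19.7 board xy [27.838  -9.6488] z 48.05351033597864 Fboard [-23.799    0.5161] 19.507126280112935 g 0.030261862599267896 yaw 0.21634927522056624 tilt 0.7008452408370125
```

The trunking end reads about 2 mm short of the stop (near end at 38, face at 40.5). That is within tolerance but thin, so I'll back off and nudge the far end toward the stop.

Emit:
play_rows(deltas=[[[-2,0,0,0,0,0,30],[-10,0,0,0,0,0,30],[-15,0,0,0,0,0,30],[-10,0,0,0,0,0,24],[0,0,20,0,0,0,24],[0,0,25,0,0,0,24],[0,0,25,0,0,0,24],[0,0,19,0,0,0,24],[0,0,0,0,0,0,24],[0,0,0,0,0,0,24]]])

```text
time_s: 20.7
ee_pos: [0.5623, -0.3772, 0.0748]
eef_rot: [1.572, 0.871, 0.217]
force: [-1.2, 0.4, 0.2]
grip_width: 0.0241
```

```bash
python3 - <<'E'
from h import *
bd(); W=snap('wrist','wrist15.png')
E
```

```text
t 20.7 board xy [  4.6801 -96.662 ] z 74.75852964053563 Fboard [-1.0766  0.6331] 0.18499305010526162 g 0.024098162160342045 yaw 0.21516514038880177 tilt 0.6997712899394282
```

View pics/wrist15.png

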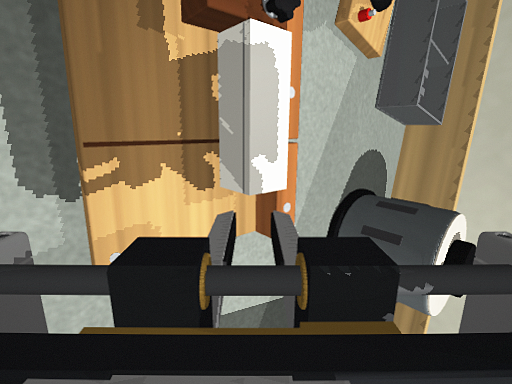

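Emit:
play_rows(deltas=[[[12,0,0,0,0,0,24],[14,0,0,0,0,0,24],[12,0,0,0,0,0,24],[4,0,0,0,0,0,24],[0,0,0,0,0,0,24],[0,0,-2,0,0,0,24],[0,0,-2,0,0,0,24],[0,0,-1,0,0,0,24],[0,0,0,0,0,0,24],[0,0,0,0,0,0,24]]])

```text
time_s: 21.75
ee_pos: [0.588, -0.3672, 0.0431]
eef_rot: [1.57, 0.871, 0.215]
force: [-0.8, -1.0, 0.1]
grip_width: 0.0241
```

```bash
python3 - <<'E'
from h import *
bd(); W=snap('wrist','wrist16.png')
E
```

```text
t 21.75 board xy [ 31.8956 -92.3012] z 43.08026451892418 Fboard [-0.9909 -0.7762] 0.08716770479497017 g 0.02409964251149257 yaw 0.215953870152027 tilt 0.7001411407792707
```

View pics/wrist16.png

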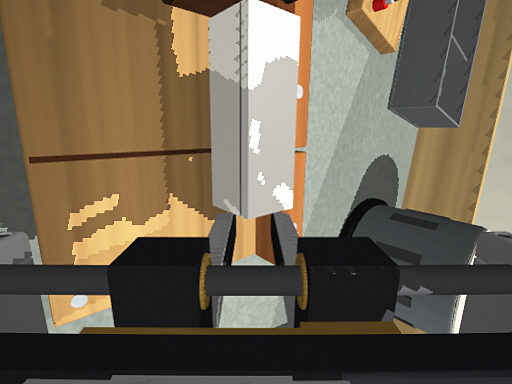

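Fingers are just behind the trunking's far end. I'll push toward the stop in small steps.

Emit:
play_rows(deltas=[[[0,0,-1,0,0,0,24],[0,0,-1,0,0,0,24],[0,0,0,0,0,0,24],[0,0,0,0,0,0,24]]])

```text
time_s: 22.2
ee_pos: [0.5876, -0.3653, 0.0429]
eef_rot: [1.57, 0.871, 0.215]
force: [-0.2, -2.8, -0.3]
grip_width: 0.0241
```

```bash
python3 - <<'E'
from h import *
bd()
E
```

```text
t 22.2 board xy [ 31.9068 -90.3834] z 42.91169426530395 Fboard [-0.7344 -2.6562] -0.2937551207717751 g 0.024139936337284524 yaw 0.21577366002782755 tilt 0.7000828043511091
```

Emit:
play_rows(deltas=[[[0,0,-1,0,0,0,24],[0,0,0,0,0,0,24],[0,0,0,0,0,0,24]]])

```text
time_s: 22.5
ee_pos: [0.5875, -0.365, 0.0432]
eef_rot: [1.568, 0.87, 0.212]
force: [0.6, -6.6, -0.5]
grip_width: 0.0244
```

```bash
python3 - <<'E'
from h import *
bd()
E
```

```text
t 22.5 board xy [ 31.8472 -90.1263] z 43.22139076555393 Fboard [-0.8163 -6.6196] -0.5125729229957794 g 0.024399709417394562 yaw 0.21577800698505037 tilt 0.7003392021460694
```

Emit:
play_rows(deltas=[[[0,0,-0.5,0,0,0,24],[0,0,0,0,0,0,24],[0,0,0,0,0,0,24]]])

```text
time_s: 22.8
ee_pos: [0.5874, -0.365, 0.0434]
eef_rot: [1.567, 0.87, 0.211]
force: [1.2, -8.8, -1.0]
grip_width: 0.0239
```

```bash
python3 - <<'E'
from h import *
bd(); c=snap('scene','scene17.png');s=snap('side','side17.png')
a=s['img'][115:185,235:325,::-1]; b=c['img'][145:205,155:245,::-1]
cv2.imwrite('pics/s17.png',cv2.resize(a,None,fx=8,fy=8,interpolation=cv2.INTER_CUBIC))
cv2.imwrite('pics/c17.png',cv2.resize(b,None,fx=8,fy=8,interpolation=cv2.INTER_CUBIC))
E
```

```text
t 22.8 board xy [ 31.8018 -90.0765] z 43.382509342539464 Fboard [-0.7025 -8.8255] -0.9901309727811648 g 0.023907548861822697 yaw 0.2156720513297011 tilt 0.7005023544572004
```

View pics/s17.png

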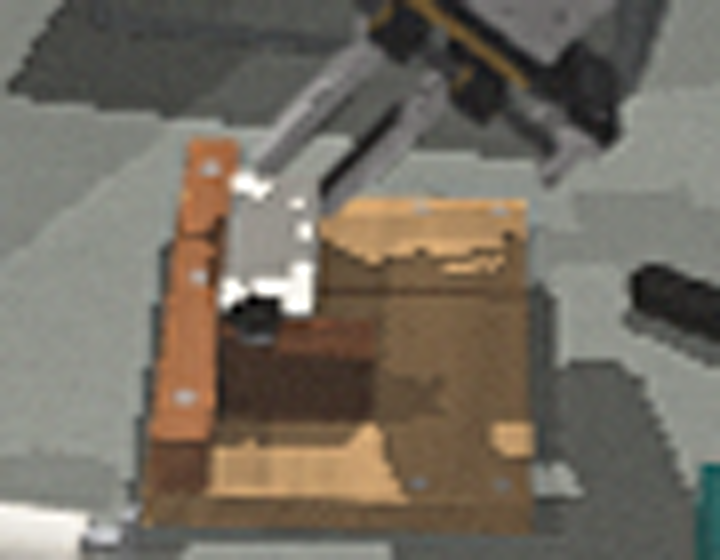

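View pics/c17.png

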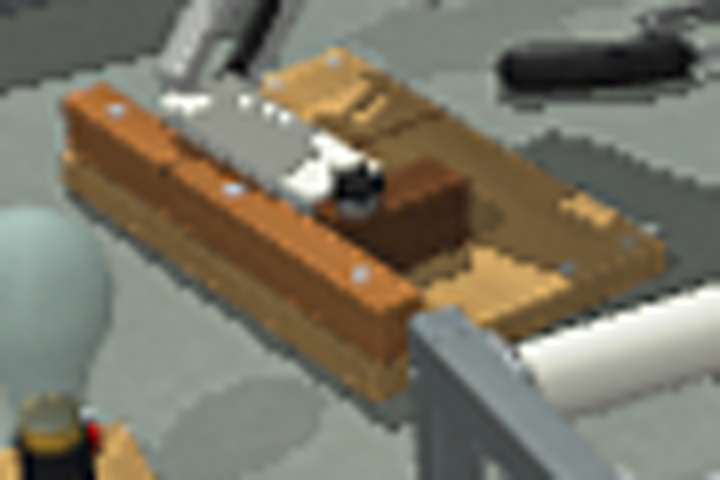

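Emit:
play_rows(deltas=[[[0,0,5,0,0,0,24],[0,0,2,0,0,0,24],[-15,0,0,0,0,0,24],[-15,0,0,0,0,0,30],[-13,0,0,0,0,0,30],[0,0,-20,0,0,0,30],[0,0,-25,0,0,0,30],[0,0,-25,0,0,0,30],[0,0,-13,0,0,0,30],[0,0,0,0,0,0,30]]])

```text
time_s: 23.9
ee_pos: [0.5437, -0.2945, 0.0765]
eef_rot: [1.57, 0.87, 0.216]
force: [0.2, -0.3, -0.3]
grip_width: 0.0299
```

```bash
python3 - <<'E'
from h import *
bd(); W=snap('wrist','wrist18.png')
s,R=pose(); Rb=np.eye(3);Rb[:2,:2]=BR; T=Rb.T@R
p=np.r_[BR.T@(s['ee_pos'][:2]-BO),s['ee_pos'][2]]*1000
print(T.T@(np.array([26.3,-10.5,49.8])-p))
cv2.imwrite('pics/w18y.png',cv2.resize(W['img'][80:340,150:350,::-1],None,fx=2.3,fy=2.3,interpolation=cv2.INTER_CUBIC))
E
```

```text
t 23.9 board xy [  3.9712 -11.9383] z 76.54128650229863 Fboard [ 0.1181 -0.3245] -0.34587031695637294 g 0.029885705160445378 yaw 0.21697813850569794 tilt 0.7003876457474045
[34.7916 -0.344  -2.5026]
```

View pics/w18y.png

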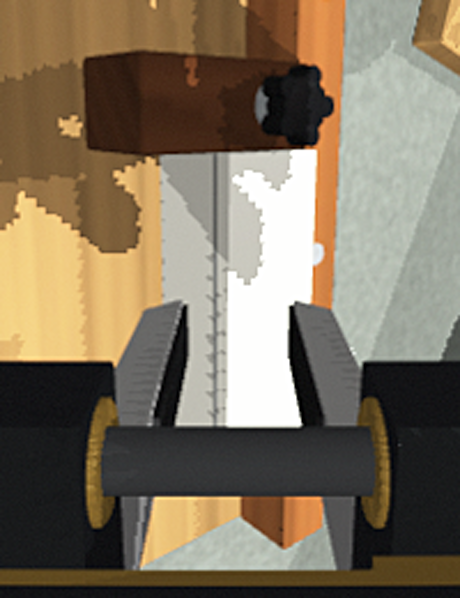

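Emit:
play_rows(deltas=[[[10,0,-1,0,0,0,30],[12,0,0,0,0,0,30],[9,0,0,0,0,0,30],[3.5,0,0,0,0,0,30],[0,0,0,0,0,0,30],[0.7,0,0,0,0,0,30],[0.7,0,0,0,0,0,30],[0.7,0,0,0,0,0,30],[0,0,0,0,0,0,30],[0,0,0,0,0,0,30]]])

```text
time_s: 24.95
ee_pos: [0.5666, -0.2895, 0.0482]
eef_rot: [1.57, 0.87, 0.215]
force: [-9.2, 0.6, 8.0]
grip_width: 0.03
```

```bash
python3 - <<'E'
from h import *
bd()
E
```

```text
t 24.95 board xy [ 27.4054 -11.8601] z 48.18584632665148 Fboard [-8.9044  2.581 ] 7.983784882110308 g 0.029974893893525166 yaw 0.21603348945649445 tilt 0.7003288693339411
```

Emit:
play_rows(deltas=[[[0,0,-0.6,0,0,0,30],[0.6,0,0,0,0,0,30],[0.5,0,0,0,0,0,30],[0,0,0,0,0,0,30],[0,0,0,0,0,0,30],[0,0,0,0,0,0,30],[0,0,0,0,0,0,30],[0,0,0,0,0,0,30]]])

```text
time_s: 25.75
ee_pos: [0.567, -0.2894, 0.048]
eef_rot: [1.569, 0.87, 0.213]
force: [-19.7, 0.4, 17.7]
grip_width: 0.0304
```

```bash
python3 - <<'E'
from h import *
bd(); W=snap('wrist','wrist19.png'); bd()
cv2.imwrite('pics/w19y.png',cv2.resize(W['img'][80:340,150:350,::-1],None,fx=2.3,fy=2.3,interpolation=cv2.INTER_CUBIC))
E
```

```text
t 25.75 board xy [ 27.7726 -11.8718] z 48.03212754564785 Fboard [-19.1221   4.564 ] 17.702257594862537 g 0.03044107214158412 yaw 0.21622141685110177 tilt 0.7007388571098703
t 25.8 board xy [ 27.7674 -11.8799] z 48.03888860449798 Fboard [-19.8269   3.526 ] 18.164988900861243 g 0.030060540753610258 yaw 0.21630903093503193 tilt 0.7007465783664342
```

View pics/w19y.png

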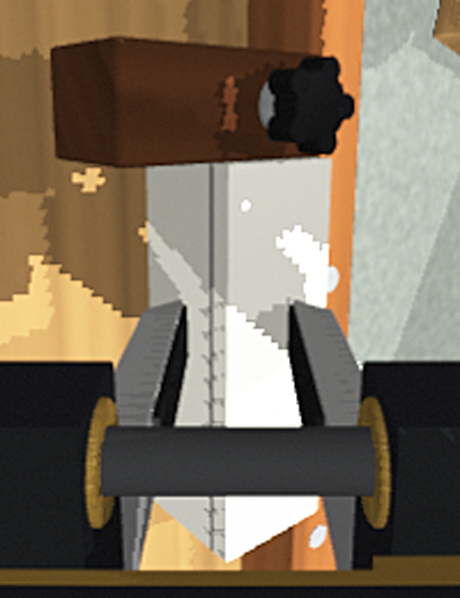

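Emit:
play_rows(deltas=[[[0,0,-0.4,0,0,0,30],[0,0,-0.4,0,0,0,30],[0,0,0,0,0,0,30],[0,0,0,0,0,0,30],[0,0,0,0,0,0,30],[0,0,0,0,0,0,30],[0,0,0,0,0,0,30],[0,0,0,0,0,0,30],[0,0,0,0,0,0,30],[0,0,0,0,0,0,30]]])

```text
time_s: 26.8
ee_pos: [0.5669, -0.2893, 0.0481]
eef_rot: [1.567, 0.87, 0.211]
force: [-16.8, -4.5, 14.5]
grip_width: 0.0301
```

```bash
python3 - <<'E'
from h import *
bd(); W=snap('wrist','wrist20.png'); S=snap('side','side20.png'); bd(); info()
cv2.imwrite('pics/w20y.png',cv2.resize(W['img'][80:340,150:350,::-1],None,fx=2.3,fy=2.3,interpolation=cv2.INTER_CUBIC))
def b(px,z):
    q=(np.array(px,float)+.5)/2.3-.5+[150,80]; return (onz(W,q,z)[:,:2]-BO)@BR*1000
print('ends', b([[227,163],[331,155]],.058), b([[226,562]],.058),'block corner',b([[119,166]],.054))
E
```

```text
t 26.8 board xy [ 27.7452 -11.7445] z 48.08716383736337 Fboard [-17.326   -0.8333] 14.518409572718259 g 0.03006691673947658 yaw 0.21613992543586244 tilt 0.7007530210680456
t 26.9 board xy [ 27.7633 -11.7352] z 48.07855547992612 Fboard [-17.7368   0.8957] 15.38911408866332 g 0.030379209765635653 yaw 0.21614490661158184 tilt 0.7007569951063707
t 26.9 p [ 0.5669 -0.2893  0.0481] F [-17.5245  -2.8792  15.3891] M [-0.2482  1.076  -0.1244] g 0.030379209765635653 q [-0.7596  0.5213  1.7967  1.0387  0.6656 -1.7727]
[[ 0.6305  0.7466  0.2124]
 [ 0.1351  0.1639 -0.9772]
 [-0.7644  0.6448  0.0025]]
ends [[16.3461 40.0461]
 [56.6378 40.1382]] [[ 15.6051 -80.3393]] block corner [[-13.096   40.7607]]
```

View pics/w20y.png

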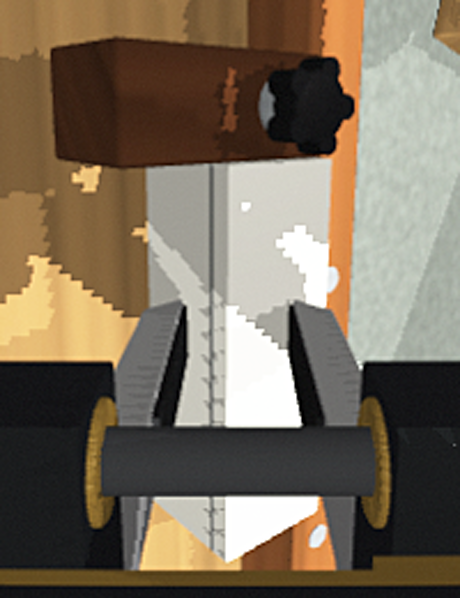

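View pics/side20.png

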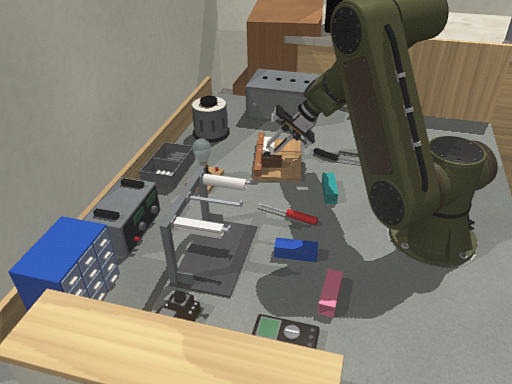

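```bash
python3 - <<'E'
from h import *
bd(); print(hand_in())
E
```

```text
t 26.9 board xy [ 27.7633 -11.7352] z 48.07855547992612 Fboard [-17.7368   0.8957] 15.38911408866332 g 0.030379209765635653 yaw 0.21614490661158184 tilt 0.7007569951063707
the job is handed in; nothing more can be done
None
```

The 40 mm trunking is off its hook and lying on the board along the fence, butted against the stop. I handed the job in at 26.9 s with the arm still pressing it.

I lifted it about 20 mm, drew it off and set it down against the stop. Then I let go, tilted the tool 40° and slid it back to the fence with one finger on top and one on the near side.

**Last checks before hand-in:**
- **Push:** about 18 N toward the fence and 15 N toward the bed, by the wrist force. It varied by a few newtons over the last readings.
- **Stop:** the trunking's end measured about 0.7 mm from the stop face (y 40.1 against 40.8 mm), which is within camera error.
- **Hand position:** about 28 mm from the saw slot, on the stop's side.
- **Fence and bed:** in the pictures the trunking looked parallel to the fence and flat on the bed. I did not measure its height on the board.
- **Everything else:** nothing else looked moved in the last side view. I checked this by eye only.

**One check failed on the way:** after the first press, the end read about 2–2.5 mm short of the stop. I backed off, nudged the far end until it stopped hard at about 9 N, and pressed again. During that nudge the trunking seemed to move less than the measured gap, but the pictures afterwards showed the gap closed.

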